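Tip the rack's tins to feel which are full, push those home and draw out the empties

ROBOT

A 6-joint arm with a two-finger parallel gripper is mounted at the origin on a cart in front of the work surface, level with it; the furniture and walls round the work are solid. World frame = base frame: x ahead of the robot, y to its left, z up, the work surface at z = 0. Lengths are in m, angles in rad, forces in N, time in s.
With the tool pointing down it reaches from about 0.25 to 0.775 m from the base axis. Payload 4 kg.
Tool frame: the origin (TCP) lies at the very end of the fingers, on their centre line; the grasp point (between the pads) lies 19 mm behind it; z points along the fingers, y is the line along which they close (so a half turn about z gives the same grasp; the last joint's range is limited). The gripper opens to 94 mm and grips with 3 to 60 N. Pads are 16 mm wide; open, the fingers measure 119 mm over their backs; the gripper's body (75 mm by 177 mm) begins 78 mm behind the grasp point.
Start: joints at [-1.388, 0.087, 1.371, -0, 1.684, -0.103], TCP at [0.155, -0.528, 0.206] pointing down, gripper open.
Joint ranges: [-3.1, 3.1], [-0.76, 2.03], [0.27, 2.55], [-1.08, 4.22], [0.17, 2.65], [-2.57, 2.57]. Speed limits (rad/s): [2.79, 2.79, 3.14, 3.14, 3.14, 3.14].

INTERFACE

Orientations are given as [roll, pitch, yaw] about the fixed x, y, z axes, in that order (R = Rz(yaw) Ry(pitch) Rx(roll)).
In Python, from bench import robot gives the robot as it stands. The module is installed in compiled form; this text tells all that it offers.
- The arm moves only by the tool move_arm, never from a script. Its argument "deltas" is one flat list of numbers, 7 for each row, row after row: the turn, a rotation vector about the tool's x, y, z in rad, then the shift along the tool's x, y, z in cm, then the closure, from -1 (fully open) to 1 (shut). A call has 1 to 8 rows; each row is the pose to reach, as a shift and turn from the pose commanded when the call began, along the tool's axes at that moment; what a row does not reach only later rows make up. A row lasts 1/10 s, in which the tool goes at most 50 mm and 8.59 degrees, less where a joint would pass 70% of its speed; a pose out of reach is approached as far as the arm can. A call with a gripper value outside its range is refused whole. The fingers move at their own pace and stop on an object; the grip force is fixed at half the most. Time passes only in rows, so rows that repeat a pose let the fingers close. It gives the time, the measured TCP pose, the force, the opening and the grip force at its end, in the units of the state.
- robot.get_obs(): the state, without advancing time (a new reading comes with each control period).
- robot.snapshot(name): name is "scene" or "side" or "wrist"; returns a dict with "image" (384x512x3 uint8, red, green, blue), "depth" (384x512 float32, m along the optical axis (not along the pixel's ray), 0 where there is no reading), "fov_y" (degrees; the focal length in pixels is half the picture's height over the tangent of half this angle, whatever the lens; pixels are square), "cx", "cy" (the principal point, pixels), "origin" and "orientation" of the camera in the world; the wrist camera has in their place "T_tool_cam" (4x4, takes a point from camera to tool coordinates, whose origin is the TCP and whose axes are the flange's). Camera axes: x right, y up, looking along -z (the intrinsics and any distortion apply to the point x, -y, -z); pixel columns grow to the right and rows downward; lengths in m; the calibration is good to about 2 mm. A picture is of the moment at which its call begins: read the wrist's pose just before it.
- robot.close_job(): hands the job in; it is judged then, once.
The state is a dict: "time": time; "joint_positions": joint angles; "qvel": joint speeds; "joint_torque": joint torques, N m; "tool_pos": TCP position; "ee_rot": TCP orientation; "wrist_force": force on the tool from outside, world axes, zero at the start; "wrist_torque": the same for the moment, N m; "width": finger opening in m; "finger_force": force on a finger pad.
Only numpy, scipy, OpenCV 4.12 (cv2) and the standard library are available. Lean on these libraries where they do the work, as an engineer would, in place of code of your own. Each camera call takes 0.05 s, during which the arm holds its last target. There are 200 camera calls.

TASK

The three lidded tins standing part way into the plywood rack look alike, but some are packed with fasteners and the others are all but empty. Working from the left tin to the right, raise each tin's pull handle about a centimetre, with its rear end still resting on the shelf, to feel whether it is full; then slide every full tin gently home against the back board of its bay, and draw every empty one straight out, just clear of the rack in front of its own bay, ready for refilling. Keep the tins on the shelf (never carry one), do not ram them against the rack, and leave everything else where it lies.

Things in the scene. Friction and masses are not known exactly. Their poses are not given: they have to be found in the camera images.
- rack: plywood rack screwed to the worktop, open towards the robot, 3 bays side by side. Origin: middle of the mouth at worktop level; +x into the bays, +y left. Bay centres y = +85, 0, -85 mm, 76 mm wide, no floor. Back board face at x = 85 mm. 9 mm dividers: 26 mm tall at x = 0, 46 mm from x = 30. Deck over x = 29 to 85 mm: underside 46, top 55 mm, with tape and spanner on it (to 75 mm)
- tin_left: hinged-lid tin, lid shut, part way into the left bay, 109 long, 72 wide, 31 mm high. Origin: centre of underside; +x along its length to its rear end at x = +53 mm (lid rim 1.5 mm further), z up. Full it weighs about 0.9 kg, all but empty 0.2 kg (of the three, one or two are full, the rest empty). Stands on the carpet of the worktop (worktop_cart); friction about 0.6 of its weight
- tin_left_grip (a point): middle of the bar of the left tin's D-shaped steel pull: a level round bar 8 mm thick, 52 mm long along the tin's y, 40 mm out from the near end face (tin x = -94.5 mm), 21 mm above the underside, open above and behind the bar. To raise it with the tin's rear edge still down takes about 3.5 N if the tin is full, 0.8 N if empty, and up to 1 N more for friction in the grip
- tin_left_rear (a point): middle of the rear bottom edge of the left tin, on which it pivots when its pull is raised
- tin_middle: hinged-lid tin, lid shut, part way into the middle bay, 109 long, 72 wide, 31 mm high. Origin: centre of underside; +x along its length to its rear end at x = +53 mm (lid rim 1.5 mm further), z up. Full it weighs about 0.9 kg, all but empty 0.2 kg (of the three, one or two are full, the rest empty). Stands on the carpet of the worktop (worktop_cart); friction about 0.6 of its weight
- tin_middle_grip (a point): middle of the bar of the middle tin's D-shaped steel pull: a level round bar 8 mm thick, 52 mm long along the tin's y, 40 mm out from the near end face (tin x = -94.5 mm), 21 mm above the underside, open above and behind the bar. To raise it with the tin's rear edge still down takes about 3.5 N if the tin is full, 0.8 N if empty, and up to 1 N more for friction in the grip
- tin_middle_rear (a point): middle of the rear bottom edge of the middle tin, on which it pivots when its pull is raised
- tin_right: hinged-lid tin, lid shut, part way into the right bay, 109 long, 72 wide, 31 mm high. Origin: centre of underside; +x along its length to its rear end at x = +53 mm (lid rim 1.5 mm further), z up. Full it weighs about 0.9 kg, all but empty 0.2 kg (of the three, one or two are full, the rest empty). Stands on the carpet of the worktop (worktop_cart); friction about 0.6 of its weight
- tin_right_grip (a point): middle of the bar of the right tin's D-shaped steel pull: a level round bar 8 mm thick, 52 mm long along the tin's y, 40 mm out from the near end face (tin x = -94.5 mm), 21 mm above the underside, open above and behind the bar. To raise it with the tin's rear edge still down takes about 3.5 N if the tin is full, 0.8 N if empty, and up to 1 N more for friction in the grip
- tin_right_rear (a point): middle of the rear bottom edge of the right tin, on which it pivots when its pull is raised
- nut_bin: clear open bin of lock nuts, 110 x 103 x 56 mm, bystander; origin at the centre of its underside
- bolt_1: hex bolt, 46 mm long, lying near the front edge, bystander; origin under its centre
- bolt_2: hex bolt, 39 mm long, lying near the front edge, bystander; origin under its centre
- lock_nut_0: lock nut, 22 x 13 mm, lying near the front edge, bystander; origin under its centre

How it is judged:
By the outcome, as a careful person would: the job done as asked, in the order asked, and still so for the second after the job is handed in, with the robot touching nothing.
It also fails if it takes over 58 s, if anything falls off the work surface, if the arm or the gripper's body presses on something with over 40 N, if the wrist force passes 120 N, or if a joint passes its speed limit or range.

## Working session

There is one attempt and no reset: what is moved stays moved. The work goes in short steps, Python scripts to look and compute and a tool call to move; the robot and the scene stay as the last step left them, time stands still between calls to the robot, and variables do not carry over. Pictures are saved under pics/ and viewed, at most 10 in all, crops included, and the job is handed in when it is done.

Besides the shell and the picture viewer there is one more tool, called after "Emit:" by a JSON object that holds its "op" and its "data", one argument or row to a line. move_arm: Moves the arm, as the interface text tells. Its arguments: {"type":"object","properties":{"deltas":{"type":"array","items":{"type":"number"}}},"required":["deltas"]}

```bash
mkdir -p pics; cat > h.py <<'E'
import numpy as np, cv2, pickle
from bench import robot
from scipy.spatial.transform import Rotation as R
def snap(n,f):
    o=robot.get_obs(); s=robot.snapshot(n); s['obs']=o
    pickle.dump(s,open(f'pics/{f}.pkl','wb')); cv2.imwrite(f'pics/{f}.png',s['image'][:,:,::-1]); return s
def pts(s):
    h,w=s['depth'].shape; f=h/2/np.tan(np.radians(s['fov_y'])/2)
    v,u=np.mgrid[:h,:w]; d=s['depth']
    p=np.stack([(u-s['cx'])/f*d,-(v-s['cy'])/f*d,-d],-1)
    if 'T_tool_cam' in s:
        T=np.array(s['T_tool_cam']); o=s['obs']; p=p@T[:3,:3].T+T[:3,3]
        return p@R.from_euler('xyz',o['ee_rot']).as_matrix().T+o['tool_pos']
    q=np.array(s['orientation']); M=q if q.shape==(3,3) else (R.from_euler('xyz',q).as_matrix() if q.size==3 else None)
    return p@M.T+np.array(s['origin'])
def load(f): return pickle.load(open(f'pics/{f}.pkl','rb'))
E
python3 - <<'E'
from h import *
for n in ['scene','side']:
    s=snap(n,n); print({k:v for k,v in s.items() if k not in('image','depth','obs')})
print(robot.get_obs())
a=cv2.imread('pics/scene.png');cv2.imwrite('pics/scene_b.png',cv2.resize(a,(800,600)))
E
```

```text
{'fov_y': 45.77640306080988, 'cx': 261.5328151783359, 'cy': 187.83264667587264, 'origin': array([-0.24469236,  0.78781599,  0.62275084]), 'orientation': array([ 1.07771232, -0.01945387, -2.27049403])}
{'fov_y': 56.86916325681539, 'cx': 256.60771306832675, 'cy': 194.15018418377656, 'origin': array([0.25518092, 0.83613147, 0.5161892 ]), 'orientation': array([ 1.01698051,  0.0226972 , -2.78260231])}
{'time': 0.1, 'joint_positions': array([-1.38810234e+00,  8.78696686e-02,  1.37210884e+00, -3.24302757e-05,
        1.68359843e+00, -1.03096880e-01]), 'qvel': array([ 0.00041419, -0.00115694, -0.00392253, -0.00187099, -0.00103488,
        0.00094043]), 'joint_torque': array([ 2.27401863e-03, -3.41253018e+01, -3.03300977e+01,  7.19701848e-02,
        3.04044667e-02, -1.00192215e-04]), 'tool_pos': array([ 0.15494884, -0.52720047,  0.20442457]), 'ee_rot': array([-3.13961559e+00, -1.72150798e-04,  2.85787078e-01]), 'wrist_force': array([-0.15320202,  0.19434511, -1.07360211]), 'wrist_torque': array([-0.06904244, -0.00047882, -0.00690706]), 'finger_force': 0.0, 'width': 0.09391842333035297}
```

View pics/scene_b.png

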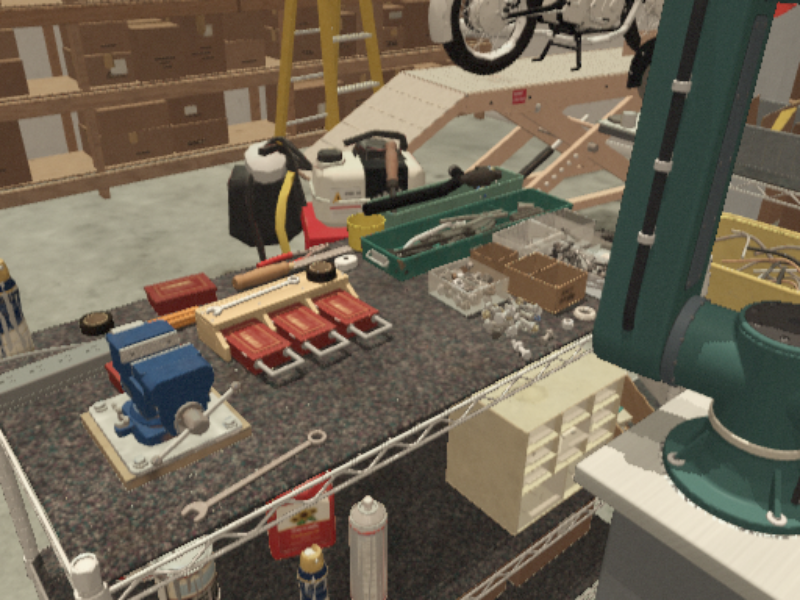

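View pics/side.png

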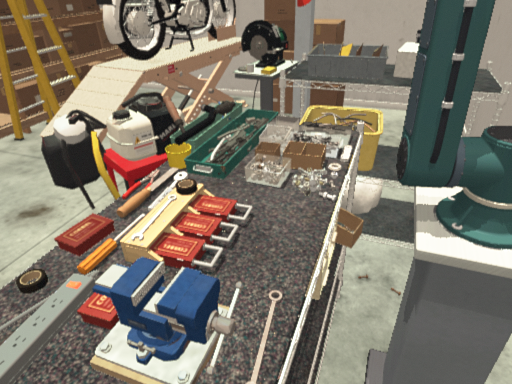

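The scene shows the rack with three red tins, whose handles lie at about (287,370), (332,350) and (380,330) in the 800-px picture. The vise is to the left, the nut bin to the right.

```bash
python3 - <<'E'
from h import *
for n in ['scene','side']:
    s=load(n);P=pts(s);im=s['image'].astype(int)
    pix={'scene':[(184,236),(212,224),(244,211),(150,222),(126,199),(216,173)],'side':[(213,260),(232,235),(247,212),(126,236),(205,185)]}[n]
    for u,v in pix: print(n,u,v,np.round(P[v,u],3),im[v,u])
    x0,x1,y0,y1=(115,260,165,250) if n=='scene' else (115,260,175,275)
    c=cv2.resize(s['image'][y0:y1,x0:x1,::-1],None,fx=5,fy=5,interpolation=cv2.INTER_CUBIC)
    cv2.imwrite(f'pics/{n}_c.png',c)
    # top view: 1 px = 1mm
    M=(im.min(-1)>130)&(im.max(-1)-im.min(-1)<35)&(P[...,2]>.012)&(P[...,2]<.04)&(P[...,0]>.3)
    W=np.zeros(M.shape,bool);W[y0:y1,x0:x1]=1
    k,l,st,ce=cv2.connectedComponentsWithStats((M&W).astype(np.uint8))
    for i in range(1,k):
        if st[i,4]>15:
            q=P[l==i]; print(n,st[i],np.round(q.min(0),3),np.round(q.max(0),3),np.round(np.median(q,0),3))
E
```

```text
scene 184 236 [0.536 0.351 0.02 ] [122 114 101]
scene 212 224 [0.538 0.271 0.021] [138 130 116]
scene 244 211 [0.534 0.176 0.023] [162 152 136]
scene 150 222 [0.634 0.386 0.023] [87 31 28]
scene 126 199 [0.721 0.403 0.054] [225 201 152]
scene 216 173 [0.704 0.142 0.054] [228 197 148]
scene [214 165  15   5  54] [0.782 0.035 0.012] [0.81  0.083 0.02 ] [0.794 0.066 0.016]
scene [237 165  11   5  16] [0.714 0.023 0.023] [0.757 0.035 0.031] [0.73  0.027 0.028]
scene [224 202  27  14  81] [0.531 0.152 0.021] [0.574 0.211 0.027] [0.543 0.182 0.025]
scene [195 212  28  15  90] [0.535 0.237 0.021] [0.579 0.296 0.027] [0.547 0.268 0.024]
scene [165 223  29  17  99] [0.532 0.322 0.02 ] [0.578 0.381 0.027] [0.543 0.352 0.024]
side 213 260 [0.54  0.361 0.023] [241 235 220]
side 232 235 [0.538 0.272 0.022] [172 164 150]
side 247 212 [0.539 0.179 0.024] [243 237 223]
side 126 236 [0.73  0.385 0.054] [255 248 183]
side 205 185 [ 0.72   0.058 -0.001] [91 85 79]
side [148 175  40  34 186] [0.783 0.041 0.012] [0.818 0.23  0.018] [0.793 0.145 0.015]
side [248 175   7   4  18] [ 0.587 -0.001  0.013] [0.607 0.004 0.027] [0.599 0.001 0.019]
side [229 203  23  17 102] [0.534 0.146 0.013] [0.58  0.212 0.027] [0.546 0.183 0.024]
side [115 215  30  25  49] [0.784 0.26  0.012] [0.792 0.364 0.017] [0.787 0.304 0.015]
side [212 222  26  19 124] [0.536 0.235 0.02 ] [0.58  0.296 0.027] [0.548 0.271 0.024]
side [193 244  30  23 157] [0.535 0.321 0.018] [0.58  0.38  0.026] [0.547 0.355 0.024]
```

View pics/scene_c.png

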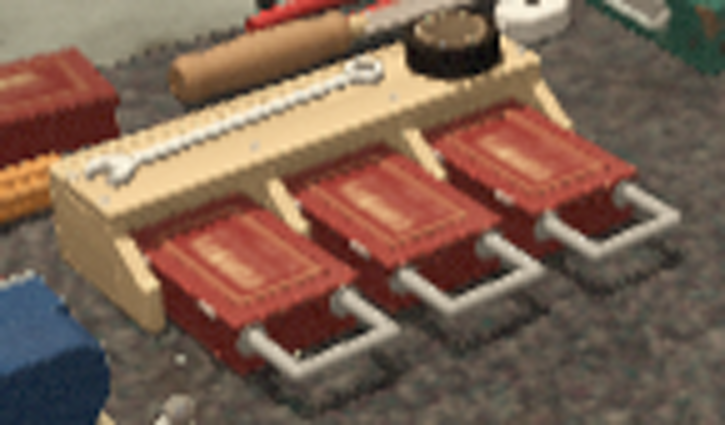

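```bash
python3 - <<'E'
from h import *
for n in ['scene','side']:
    s=load(n);P=pts(s);im=s['image'].astype(int)
    roi=(P[...,0]>.5)&(P[...,0]<.85)&(P[...,1]>.1)&(P[...,1]<.45)
    d=roi&(abs(P[...,2]-.0545)<.003)&(im[...,2]<im[...,0]-25)
    def rect(m):
        k,l,st,_=cv2.connectedComponentsWithStats(m.astype(np.uint8))
        for i in range(1,k):
            if st[i,4]>60:
                q=P[l==i]; print(n,len(q),[np.round(t,2) for t in cv2.minAreaRect((q[:,:2]*1000).astype(np.float32))],np.round(q[:,2].mean(),4))
    print('deck');rect(d)
    red=roi&(im[...,0]>1.6*im[...,1])&(abs(P[...,2]-.031)<.004)
    print('tins');rect(red)
    v=(P[...,1]>.38)&(P[...,1]<.7)&(P[...,0]>.3)&(P[...,0]<.75)&(P[...,2]>.07)
    print('tall left',np.round(P[v].min(0),3),np.round(P[v].max(0),3))
    c=roi&(abs(P[...,2])<.006);print('carpet z',np.median(P[c][:,2]))
E
```

```text
deck
scene 928 [array([704.08, 272.16]), array([ 71.58, 264.37]), np.float64(1.8)] 0.0546
tins
scene 186 [array([836.59, 373.69]), array([106.65,  27.38]), np.float64(88.97)] 0.0303
scene 483 [array([629.66, 183.87]), array([109.93,  70.83]), np.float64(1.03)] 0.0304
scene 533 [array([631.95, 267.54]), array([112.88,  71.02]), np.float64(2.27)] 0.0305
scene 615 [array([631.9 , 353.59]), array([109.76,  70.41]), np.float64(3.13)] 0.0304
tall left [0.411 0.481 0.07 ] [0.635 0.581 0.144]
carpet z -0.0005109083714507356
deck
side 1395 [array([705.25, 271.21]), array([ 67.38, 263.02]), np.float64(2.02)] 0.0539
tins
side 608 [array([632.01, 181.67]), array([109.37,  72.67]), np.float64(0.35)] 0.0298
side 747 [array([633.63, 266.64]), array([107.33,  73.41]), np.float64(0.71)] 0.0297
side 288 [array([836.93, 372.32]), array([109.65,  26.15]), np.float64(89.15)] 0.0292
side 948 [array([631.97, 352.04]), array([105.53,  74.42]), np.float64(2.18)] 0.0297
tall left [0.413 0.482 0.07 ] [0.635 0.581 0.144]
carpet z -0.0013359086201074066
```

Emit:
{"op": "move_arm", "data": {
  "deltas": [0,0,-0.15,0,0,0,-1,0,0,-0.3,2,-5,0,0.4,0,0,-0.45,4,-9.5,0,0.4,0,0,-0.6,6,-14,0,0.4,0,0,-0.75,8,-18.5,0,0.4,0,0,-0.9,10,-23,0,0.4,0,0,-1.05,12,-27.5,0,0.4,0,0,-1.285,14,-32,0,0.4]
}}

```text
time: 0.9
tool_pos: [0.1987, -0.1792, 0.2049]
ee_rot: [3.141, -0.0, 1.49]
wrist_force: [0.6, 0.3, 0.2]
width: 0.0415
finger_force: 0.0
```

Emit:
{"op": "move_arm", "data": {
  "deltas": [0,0,0,4,2.5,0,0.4,0,0,0,8,5,0,0.4,0,0,-0.04,12,7.5,0,0.4,0,0,-0.04,16,10,0,0.4,0,0,-0.04,20,12.5,0,0.4,0,0,-0.04,24,15,0,0.4,0,0,-0.04,28,17.5,0,0.4,0,0,-0.04,32,20,0,0.4]
}}

```text
time: 1.7
tool_pos: [0.4261, 0.1227, 0.205]
ee_rot: [-3.141, 0.001, 1.527]
wrist_force: [0.4, -1.1, 0.6]
width: 0.0283
finger_force: 0.0
```

Emit:
{"op": "move_arm", "data": {
  "deltas": [0,0,0,4,2.5,0,0.4,0,0,0,8,5,0,0.4,0,0,0,12,7.5,1,0.4,0,0,0,16,10,3,0.4,0,0,0,20,12,5,0.4,0,0,0,21.7,12.6,6,0.4,0,0,0,21.7,12.6,6,0.4,0,0,0,21.7,12.6,6,0.4]
}}

```text
time: 2.5
tool_pos: [0.5608, 0.3314, 0.1446]
ee_rot: [-3.14, 0.002, 1.526]
wrist_force: [0.2, -0.8, -0.3]
width: 0.0277
finger_force: 0.0
```

```bash
python3 - <<'E'
from h import *
s=snap('wrist','w1'); o=s['obs'];print(o['time'],o['tool_pos'],o['ee_rot'],o['width'],o['wrist_force'],o['joint_positions'])
P=pts(s);im=s['image'].astype(int)
roi=(P[...,0]>.48)&(P[...,0]<.85)&(P[...,1]>.1)&(P[...,1]<.45)
for nm,m in [('tin',roi&(im[...,0]>1.6*im[...,1])&(abs(P[...,2]-.031)<.005)),('deck',roi&(abs(P[...,2]-.0545)<.004)),('bar',roi&(P[...,0]<.585)&(P[...,2]>.012)&(P[...,2]<.035)&(im.max(-1)-im.min(-1)<50)),('floor',roi&(abs(P[...,2])<.006))]:
    k,l,st,_=cv2.connectedComponentsWithStats(m.astype(np.uint8))
    for i in range(1,k):
        if st[i,4]>300:
            q=P[l==i]; print(nm,len(q),[np.round(t,2) for t in cv2.minAreaRect((q[:,:2]*1000).astype(np.float32))],np.round(np.median(q[:,2]),4), np.round(q[:,0].min(),4))
E
```

```text
2.5 [0.56078064 0.33135558 0.14462404] [-3.13998502e+00  1.54074444e-03  1.52620683e+00] 0.027678376664830504 [ 0.1541231  -0.80932506 -0.28449186] [ 4.47007858e-01  3.32196448e-01  1.20090742e+00 -5.99902788e-04
  1.61063333e+00  4.91575345e-01]
tin 3349 [array([629.51, 352.33]), array([97.24, 70.33]), np.float64(2.52)] 0.03 0.5801
tin 3079 [array([635.9, 352.4]), array([76.41, 41.7 ]), np.float64(2.5)] 0.0307 0.5975
tin 1699 [array([631.24, 267.92]), array([99.47, 69.23]), np.float64(1.03)] 0.03 0.5812
tin 1949 [array([641.54, 267.11]), array([67.02, 41.77]), np.float64(2.26)] 0.0307 0.6073
deck 12544 [array([705.22, 305.02]), array([ 66.07, 194.67]), np.float64(1.99)] 0.0546 0.6694
bar 1206 [array([559.33, 350.39]), array([44.85, 68.  ]), np.float64(1.88)] 0.0243 0.5362
bar 1037 [array([560.43, 266.93]), array([68.12, 46.91]), np.float64(88.59)] 0.0242 0.5374
bar 403 [array([560.32, 205.15]), array([51.25, 15.88]), np.float64(8.51)] 0.0238 0.5353
floor 37790 [array([662.53, 307.34]), array([365.05, 285.31]), np.float64(0.0)] -0.0008 0.48
floor 1693 [array([562.82, 346.14]), array([38.41, 47.1 ]), np.float64(2.5)] -0.0008 0.5428
floor 1347 [array([563.79, 255.35]), array([38.49, 46.53]), np.float64(1.98)] -0.0006 0.544
floor 1588 [array([551.73, 115.4 ]), array([108.95,  30.65]), np.float64(0.01)] -0.0007 0.4973
```

View pics/w1.png

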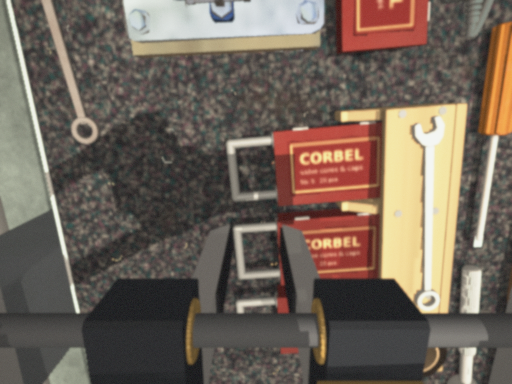

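Emit:
{"op": "move_arm", "data": {
  "deltas": [0,0,-0.085,1.67,-2.06,0,0.4,0,0,-0.085,1.67,-2.06,3,0.4,0,0,-0.085,1.67,-2.06,7,0.4,0,0,-0.085,1.67,-2.06,10,0.4,0,0,-0.085,1.67,-2.06,12,0.4,0,0,-0.085,1.67,-2.06,13,0.4,0,0,-0.085,1.67,-2.06,13.9,0.4,0,0,-0.085,1.67,-2.06,13.9,0.4]
}}

```text
time: 3.35
tool_pos: [0.5416, 0.3488, 0.0068]
ee_rot: [3.141, 0.0, 1.61]
wrist_force: [0.2, 0.2, -0.5]
width: 0.0283
finger_force: 0.0
```

```bash
python3 - <<'E'
from h import *
s=snap('side','s2'); o=s['obs'];print(o['tool_pos'],o['ee_rot'],o['width'],o['wrist_force'],o['wrist_torque'])
cv2.imwrite('pics/s2c.png',cv2.resize(s['image'][190:290,150:290,::-1],None,fx=5,fy=5,interpolation=cv2.INTER_CUBIC))
E
```

```text
[0.54155751 0.34877679 0.00680481] [3.14128764e+00 3.03230156e-05 1.61004989e+00] 0.028339287006749377 [ 0.23533051  0.2354606  -0.46949662] [-0.02034495 -0.08345438 -0.0173731 ]
```

View pics/s2c.png

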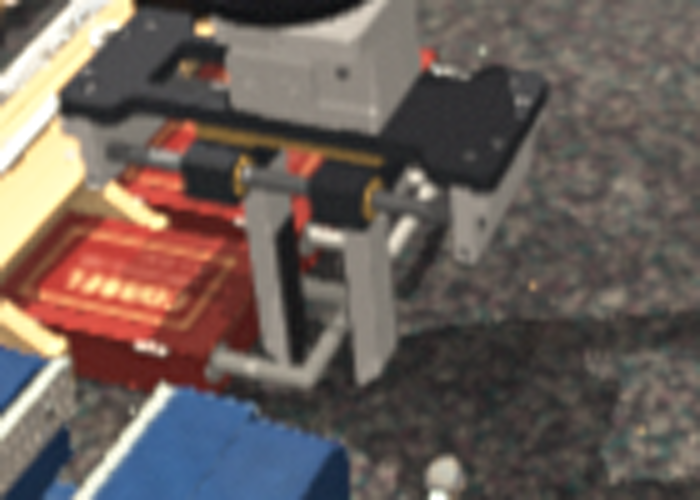

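The fingers stand astride the left tin's bar, the rear one inside the D. Closing.

Emit:
{"op": "move_arm", "data": {
  "deltas": [0,0,0,0,0,0.2,0.4,0,0,0,0,0,0.2,0.8,0,0,0,0,0,0.2,1,0,0,0,0,0,0.2,1,0,0,0,0,0,0.2,1]
}}

```text
time: 3.9
tool_pos: [0.5398, 0.3495, 0.0049]
ee_rot: [-3.138, 0.0, 1.611]
wrist_force: [-5.1, -0.1, 4.5]
width: 0.0065
finger_force: 30.0
```

Emit:
{"op": "move_arm", "data": {
  "deltas": [0,0,0,0,0.03,-0.25,1,0,0,0,0,0.07,-0.5,1,0,0,0,0,0.11,-0.75,1,0,0,0,0,0.16,-1.0,1,0,0,0,0,0.16,-1.0,1,0,0,0,0,0.16,-1.0,1,0,0,0,0,0.16,-1.0,1]
}}

```text
time: 4.6
tool_pos: [0.543, 0.3493, 0.0144]
ee_rot: [-3.142, 0.0, 1.611]
wrist_force: [-3.1, -0.7, -3.3]
width: 0.007
finger_force: 30.0
```

```bash
cat > f.py <<'E'
from h import *
F=[]
for i in range(4): robot.snapshot('side'); F.append(np.r_[robot.get_obs()['wrist_force'],robot.get_obs()['wrist_torque']])
o=robot.get_obs();print(o['time'],o['tool_pos'],o['ee_rot'],o['width'],o['finger_force']);print(np.round(F,2))
E
python3 f.py
```

```text
4.8 [0.54300541 0.3493234  0.01434728] [-3.14153572e+00  2.45157765e-04  1.61075376e+00] 0.0069704203602548274 29.996122419834137
[[-2.33 -0.24 -2.69 -0.01  0.46  0.03]
 [-3.39 -0.15 -2.69 -0.03  0.52  0.01]
 [-2.31  0.21 -3.87 -0.04  0.56  0.  ]
 [-2.32 -0.3  -3.41 -0.05  0.52 -0.01]]
```

Lift force ≈3.3 N, and horizontal holding force exceeds what an empty tin's friction could give: the left tin is full. Lower and push home slowly.

Emit:
{"op": "move_arm", "data": {
  "deltas": [0,0,0,0,-0.05,0.25,1,0,0,0,0,-0.1,0.5,1,0,0,0,0,-0.14,0.75,1,0,0,0,0,-0.16,0.95,1,0,0,0,0,-0.1,0.95,1,0,0,0,0,-0.1,0.95,1]
}}

```text
time: 5.4
tool_pos: [0.5417, 0.3495, 0.0051]
ee_rot: [-3.141, -0.0, 1.611]
wrist_force: [-4.2, -0.7, -0.5]
width: 0.0068
finger_force: 30.0
```

Emit:
{"op": "move_arm", "data": {
  "deltas": [0,0,0,0,0.3,0,1,0,0,0,0.02,0.7,0,1,0,0,0.006,0.03,1.1,0,1,0,0,0.006,0.04,1.5,0,1,0,0,0.006,0.05,1.9,0,1,0,0,0.006,0.06,2.3,0,1,0,0,0.006,0.07,2.6,0,1,0,0,0.006,0.07,2.8,0,1]
}}

```text
time: 6.2
tool_pos: [0.5703, 0.3512, 0.0051]
ee_rot: [3.142, -0.0, 1.605]
wrist_force: [-5.0, -0.1, -0.1]
width: 0.0071
finger_force: 30.0
```

Emit:
{"op": "move_arm", "data": {
  "deltas": [0,0,0,0,0.1,0,1,0,0,0,0,0.2,0,1,0,0,0,0,0.3,0,1,0,0,0,0,0.4,0,1]
}}

```text
time: 6.6
tool_pos: [0.5739, 0.3514, 0.0051]
ee_rot: [-3.141, 0.0, 1.605]
wrist_force: [-5.1, -0.1, 0.1]
width: 0.007
finger_force: 30.0
```

Emit:
{"op": "move_arm", "data": {
  "deltas": [0,0,0,0,0.1,0,1,0,0,0,0,0.2,0,1]
}}

```text
time: 6.8
tool_pos: [0.5759, 0.3515, 0.0051]
ee_rot: [-3.141, 0.0, 1.605]
wrist_force: [-4.7, -0.9, -0.3]
width: 0.0069
finger_force: 30.0
```

Emit:
{"op": "move_arm", "data": {
  "deltas": [0,0,0,0,0.1,0,1,0,0,0,0,0.2,0,1]
}}

```text
time: 7.0
tool_pos: [0.5771, 0.3515, 0.005]
ee_rot: [-3.139, 0.0, 1.605]
wrist_force: [-9.3, -0.8, 2.3]
width: 0.0076
finger_force: 30.0
```

Contact felt (force rises 5→9 N). Relax, open, rise, go and look at the other two.

Emit:
{"op": "move_arm", "data": {
  "deltas": [0,0,0,0,-0.1,0,1,0,0,0,0,-0.1,0,0.4,0,0,0,0,-0.1,0,0.4,0,0,0,0,-0.1,0,0.4,0,0,0,0,-0.1,-2,0.4,0,0,0,0,-0.1,-5,0.4,0,0,0,0,-0.1,-9,0.4,0,0,0,-3,-1,-13,0.4]
}}

```text
time: 7.8
tool_pos: [0.5698, 0.3237, 0.1353]
ee_rot: [3.14, -0.001, 1.608]
wrist_force: [-0.4, -0.4, -0.1]
width: 0.028
finger_force: 0.0
```

Emit:
{"op": "move_arm", "data": {
  "deltas": [0,0,0,-4,-1,0,0.4,0,0,0,-8,-2,0,0.4,0,0,0,-11,-2,0,0.4,0,0,0,-12,-2,0,0.4,0,0,0,-12,-2,0,0.4]
}}

```text
time: 8.3
tool_pos: [0.5541, 0.2, 0.135]
ee_rot: [3.14, -0.0, 1.602]
wrist_force: [0.2, 0.1, -0.0]
width: 0.0283
finger_force: 0.0
```

```bash
python3 - <<'E'
from h import *
s=snap('wrist','w2'); o=s['obs'];print(o['time'],o['tool_pos'],o['ee_rot'],o['width'],o['wrist_force'])
P=pts(s);im=s['image'].astype(int)
for y0,y1 in [(.31,.40),(.225,.311),(.135,.225)]:
    r=(P[...,0]>.51)&(P[...,0]<.69)&(P[...,1]>y0)&(P[...,1]<y1)
    m=r&(im[...,0]>1.6*im[...,1])&(abs(P[...,2]-.031)<.005)
    if m.sum()>300:
        q=P[m];q=q[np.abs(q[:,1]-np.median(q[:,1]))<.045];a=cv2.minAreaRect((q[:,:2]*1000).astype(np.float32));print('lid',len(q),a)
        # side edges of the lid
        xs=np.arange(.595,.66,.004);L=[];
        for x in xs:
            w=q[abs(q[:,0]-x)<.003][:,1]
            L.append((np.percentile(w,1),np.percentile(w,99)) if len(w)>20 else (np.nan,)*2)
        L=np.array(L);k=~np.isnan(L[:,0]);print('edge slopes deg',[np.round(np.degrees(np.polyfit(xs[k],L[k,i],1)[0]),2) for i in (0,1)],'mid y at .63',np.polyval(np.polyfit(xs[k],L[k].mean(1),1),.63))
    b=r&(P[...,0]<.572)&(P[...,2]>.014)&(P[...,2]<.035)&(im.max(-1)-im.min(-1)<60)
    q=P[b]
    if len(q)>100:
        x0=np.percentile(q[:,0],3); f=q[q[:,0]<x0+.011]
        print('bar',len(f),np.round(x0,4),np.median(f,0),'y',f[:,1].min(),f[:,1].max(),'slope',np.degrees(-np.polyfit(f[:,1],f[:,0],1)[0]))
d=(abs(P[...,2]-.0545)<.004)&(P[...,0]>.6)&(P[...,0]<.8);q=P[d]
L=[(y,np.percentile(q[abs(q[:,1]-y)<.003][:,0],1)) for y in np.arange(.16,.39,.01) if (abs(q[:,1]-y)<.003).sum()>20]
L=np.array(L);c=np.polyfit(L[:,0],L[:,1],1);print('deck front x at y=.27',np.polyval(c,.27),'yaw',-np.degrees(c[0]),'y range',q[:,1].max())
E
```

```text
8.3 [0.5540761  0.20001169 0.13497031] [ 3.13968743e+00 -3.67701006e-04  1.60228353e+00] 0.028267896037726035 [ 0.18784223  0.12893865 -0.0294453 ]
lid 3891 ((648.9274291992188, 339.10076904296875), (61.06087112426758, 42.425350189208984), 1.896981120109558)
edge slopes deg [np.float64(1.61), np.float64(-2.02)] mid y at .63 0.33838339456933103
lid 7993 ((631.8855590820312, 267.0990905761719), (100.42681884765625, 70.08340454101562), 2.304706573486328)
edge slopes deg [np.float64(2.58), np.float64(2.47)] mid y at .63 0.2671170349604782
bar 668 0.5383 [0.54244417 0.26732654 0.02434775] y 0.23563251821566333 0.2941686615011854 slope 0.9456182906304003
lid 6239 ((632.1312866210938, 182.7880401611328), (105.52851104736328, 69.74018096923828), 2.416566848754883)
edge slopes deg [np.float64(-9.82), np.float64(2.74)] mid y at .63 0.18391570651226838
bar 540 0.536 [0.54033882 0.18237864 0.02421894] y 0.15070531612625915 0.20981524074875196 slope 1.0030620451856014
deck front x at y=.27 0.6741360366554956 yaw 1.966203270398954 y range 0.3562636276107189
```

View pics/w2.png

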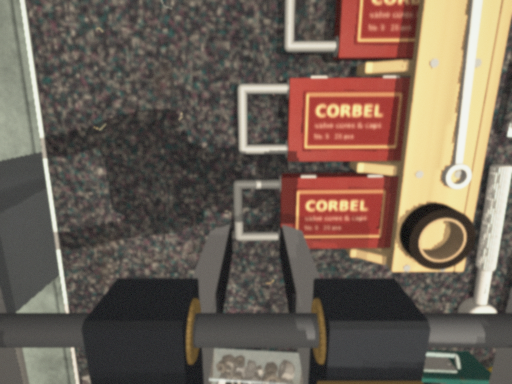

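Left tin is home; the middle tin's handle is at about (262,118) and the right's at (258,210), both squarely in front of their bays. On to the middle one.

Emit:
{"op": "move_arm", "data": {
  "deltas": [0,0,-0.006,4,-0.6,0,0.4,0,0,-0.006,6.53,-0.99,2,0.4,0,0,-0.006,6.53,-0.99,6,0.4,0,0,-0.006,6.53,-0.99,9.5,0.4,0,0,-0.006,6.53,-0.99,11.5,0.4,0,0,-0.006,6.53,-0.99,12.5,0.4,0,0,-0.006,6.53,-0.99,13,0.4,0,0,-0.006,6.53,-0.99,13,0.4]
}}

```text
time: 9.15
tool_pos: [0.5414, 0.2667, 0.0045]
ee_rot: [3.141, -0.0, 1.612]
wrist_force: [1.0, 0.3, -0.4]
width: 0.0278
finger_force: 0.0
```

Emit:
{"op": "move_arm", "data": {
  "deltas": [0,0,0,0,0,0,0.7,0,0,0,0,0,0,1,0,0,0,0,0,0,1,0,0,0,0,0,0,1]
}}

```text
time: 9.55
tool_pos: [0.5415, 0.2662, 0.0054]
ee_rot: [3.14, -0.001, 1.611]
wrist_force: [-0.4, 0.4, 3.0]
width: 0.0069
finger_force: 30.0
```

Emit:
{"op": "move_arm", "data": {
  "deltas": [0,0,0,0,0.03,-0.25,1,0,0,0,0,0.07,-0.5,1,0,0,0,0,0.11,-0.75,1,0,0,0,0,0.16,-1.0,1,0,0,0,0,0.16,-1.0,1,0,0,0,0,0.16,-1.0,1]
}}

```text
time: 10.15
tool_pos: [0.5426, 0.2659, 0.0141]
ee_rot: [-3.141, 0.0, 1.611]
wrist_force: [0.2, 0.0, -1.2]
width: 0.007
finger_force: 30.0
```

```bash
python3 f.py
```

```text
10.35 [0.54254202 0.26594946 0.01410821] [-3.14122019e+00  2.13783579e-04  1.61082063e+00] 0.007008233133956161 29.99885469675064
[[ 0.58  1.08 -2.19 -0.   -0.04 -0.  ]
 [-0.   -0.15 -1.57 -0.01 -0.02 -0.  ]
 [-0.09  0.41 -1.91 -0.07  0.01 -0.02]
 [-0.2   0.27 -2.13 -0.06 -0.04  0.06]]
```

Lift ≈1.8 N, no horizontal hold: middle seems empty. Lift the last bit, lower, and start drawing out, checking drag.

Emit:
{"op": "move_arm", "data": {
  "deltas": [0,0,0,0,0.02,-0.12,1,0,0,0,0,0.02,-0.12,1,0,0,0,0,-0.05,0.25,1,0,0,0,0,-0.1,0.5,1,0,0,0,0,-0.14,0.75,1,0,0,0,0,-0.16,0.92,1,0,0,0,0,-0.16,0.92,1]
}}

```text
time: 11.05
tool_pos: [0.5412, 0.266, 0.0054]
ee_rot: [3.141, 0.0, 1.611]
wrist_force: [-1.9, -1.5, 1.2]
width: 0.0069
finger_force: 30.0
```

Emit:
{"op": "move_arm", "data": {
  "deltas": [0,0,0,0,-0.2,0,1,0,0,0,0,-0.5,0,1,0,0,0,0,-0.8,0,1]
}}

```text
time: 11.35
tool_pos: [0.5336, 0.2658, 0.0056]
ee_rot: [3.14, -0.0, 1.611]
wrist_force: [2.4, 0.2, 0.2]
width: 0.0069
finger_force: 30.0
```

```bash
python3 f.py
```

```text
11.55 [0.53288884 0.26575331 0.00544091] [-3.14153399e+00 -1.21340477e-04  1.61093865e+00] 0.007047411245041131 29.99979078769684
[[ 1.32 -0.01  1.85 -0.01 -0.23  0.02]
 [ 1.05  0.35  1.81 -0.07 -0.23  0.03]
 [ 0.04 -0.81  1.49 -0.03 -0.11  0.  ]
 [-0.2  -0.57  2.41 -0.03 -0.1  -0.04]]
```

Emit:
{"op": "move_arm", "data": {
  "deltas": [0,0,0,0,-0.4,0,1,0,0,0,0,-1,0,1,0,0,0,0,-1.7,0,1,0,0,0,0,-2.4,0,1,0,0,0,0.01,-3.1,0,1,0,0,0,0.02,-3.8,0,1,0,0,0,0.02,-4.4,0,1,0,0,0,0.02,-4.9,0,1]
}}

```text
time: 12.35
tool_pos: [0.4835, 0.2639, 0.0051]
ee_rot: [3.142, 0.0, 1.611]
wrist_force: [0.8, 1.0, 1.2]
width: 0.0069
finger_force: 30.0
```

Emit:
{"op": "move_arm", "data": {
  "deltas": [0,0,0,0,0,0,1,0,0,0,0,0,0,0.4,0,0,0,0,0,0,0.4,0,0,0,0,0,0,0.4,0,0,0,0,0,-3,0.4,0,0,0,0,0,-7,0.4,0,0,0,0,0,-10,0.4]
}}

```text
time: 13.05
tool_pos: [0.4844, 0.2639, 0.1067]
ee_rot: [3.141, -0.0, 1.611]
wrist_force: [-0.5, 0.3, 0.6]
width: 0.0281
finger_force: 0.0
```

```bash
python3 - <<'E'
from h import *
s=snap('side','s3');P=pts(s);im=s['image'].astype(int);print(robot.get_obs()['tool_pos'],robot.get_obs()['time'])
roi=(P[...,0]>.45)&(P[...,0]<.75)&(P[...,1]>.13)&(P[...,1]<.4)
m=roi&(im[...,0]>1.6*im[...,1])&(abs(P[...,2]-.031)<.005)
k,l,st,_=cv2.connectedComponentsWithStats(m.astype(np.uint8))
for i in range(1,k):
    if st[i,4]>60: q=P[l==i]; print(len(q),cv2.minAreaRect((q[:,:2]*1000).astype(np.float32)),q.max(0))
E
```

```text
[0.48745974 0.26528733 0.11278733] 13.1
610 ((631.6819458007812, 182.04893493652344), (74.10729217529297, 111.67113494873047), 89.69601440429688) [0.6874536  0.21912812 0.03231333]
835 ((577.7323608398438, 265.50933837890625), (110.93916320800781, 71.95057678222656), 2.3485360145568848) [0.63408999 0.30251379 0.03248097]
587 ((650.6370849609375, 351.82293701171875), (69.62059783935547, 71.81905364990234), 0.2548995018005371) [0.68558718 0.38776626 0.03253664]
```

Emit:
{"op": "move_arm", "data": {
  "deltas": [0,0,0,-3,1.8,0,0.4,0,0,0,-6,3.6,0,0.4,0,0,0,-8.55,5.27,0,0.4,0,0,0,-8.55,5.27,2,0.4,0,0,0,-8.55,5.27,5,0.4,0,0,0,-8.55,5.27,8,0.4,0,0,0,-8.55,5.27,9.4,0.4,0,0,0,-8.55,5.27,9.9,0.4]
}}

```text
time: 13.9
tool_pos: [0.5386, 0.1801, 0.0036]
ee_rot: [-3.137, 0.001, 1.611]
wrist_force: [-1.4, 0.9, -0.1]
width: 0.0283
finger_force: 0.0
```

Emit:
{"op": "move_arm", "data": {
  "deltas": [0,0,0,0,0,0,0.4,0,0,0,0,0,0,0.7,0,0,0,0,0,0,1,0,0,0,0,0,0,1,0,0,0,0,0,0,1]
}}

```text
time: 14.4
tool_pos: [0.5405, 0.1808, 0.0073]
ee_rot: [3.14, -0.0, 1.611]
wrist_force: [-1.6, -0.4, 3.0]
width: 0.007
finger_force: 30.0
```

Emit:
{"op": "move_arm", "data": {
  "deltas": [0,0,0,0,0.03,-0.25,1,0,0,0,0,0.07,-0.5,1,0,0,0,0,0.11,-0.75,1,0,0,0,0,0.16,-1.05,1,0,0,0,0,0.16,-1.05,1,0,0,0,0,0.16,-1.05,1]
}}

```text
time: 15.0
tool_pos: [0.5417, 0.1805, 0.0165]
ee_rot: [-3.141, 0.0, 1.611]
wrist_force: [-0.4, -0.8, -1.5]
width: 0.0068
finger_force: 30.0
```

```bash
python3 f.py
```

```text
15.2 [0.54162194 0.18054747 0.01640553] [-3.14113835e+00  1.83383790e-04  1.61079145e+00] 0.00692795042384449 29.9994894862175
[[ 0.02 -0.49 -0.99  0.01  0.01  0.01]
 [-0.09  0.29 -1.55 -0.05  0.02 -0.06]
 [-0.18 -0.49 -3.07 -0.03  0.02 -0.02]
 [-0.45  0.74 -1.55 -0.01  0.05 -0.03]]
```

Right ≈1.8 N: also empty, to be checked by drag.

Emit:
{"op": "move_arm", "data": {
  "deltas": [0,0,0,0,0.02,-0.1,1,0,0,0,0,0.02,-0.1,1,0,0,0,0,-0.05,0.25,1,0,0,0,0,-0.1,0.5,1,0,0,0,0,-0.14,0.75,1,0,0,0,0,-0.16,0.97,1,0,0,0,0,-0.16,0.97,1]
}}

```text
time: 15.9
tool_pos: [0.5401, 0.1806, 0.0071]
ee_rot: [-3.142, 0.0, 1.611]
wrist_force: [-0.5, 0.9, 1.0]
width: 0.0069
finger_force: 30.0
```

Emit:
{"op": "move_arm", "data": {
  "deltas": [0,0,0,0,-0.2,0,1,0,0,0,0,-0.5,0,1,0,0,0,0,-0.8,0,1]
}}

```text
time: 16.2
tool_pos: [0.5328, 0.1803, 0.0075]
ee_rot: [3.14, -0.0, 1.611]
wrist_force: [1.9, -0.4, 2.0]
width: 0.0069
finger_force: 30.0
```

```bash
python3 f.py
```

```text
16.4 [0.53208895 0.18029898 0.00723455] [ 3.14151023e+00 -7.10500369e-05  1.61086712e+00] 0.0066438751004050155 30.000396966934204
[[ 2.11 -0.63  1.76  0.01 -0.29 -0.  ]
 [-0.49  0.41  1.73  0.   -0.22  0.02]
 [ 0.79 -0.24  2.09 -0.05 -0.25  0.02]
 [-0.12 -0.38  1.94 -0.02 -0.13 -0.  ]]
```

Drag ≈1 to 2 N: empty. Draw it out, release and look.

Emit:
{"op": "move_arm", "data": {
  "deltas": [0,0,0,0,-0.4,0,1,0,0,0,0,-1,0,1,0,0,0,0,-1.7,0,1,0,0,0,0,-2.4,0,1,0,0,0,0.01,-3.1,0,1,0,0,0,0.02,-3.7,0,1,0,0,0,0.02,-4.2,0,1,0,0,0,0.02,-4.6,0,1]
}}

```text
time: 17.2
tool_pos: [0.4857, 0.1786, 0.0069]
ee_rot: [-3.142, 0.0, 1.611]
wrist_force: [1.9, 0.4, 1.6]
width: 0.007
finger_force: 30.0
```

Emit:
{"op": "move_arm", "data": {
  "deltas": [0,0,0,0,0,0,1,0,0,0,0,0,0,0.4,0,0,0,0,0,0,0.4,0,0,0,0,0,0,0.4,0,0,0,0,0,-3,0.4,0,0,0,0,0,-7,0.4,0,0,0,0,0,-11,0.4,0,0,0,0,0,-15,0.4]
}}

```text
time: 18.0
tool_pos: [0.4858, 0.1784, 0.1579]
ee_rot: [-3.14, 0.0, 1.611]
wrist_force: [-0.0, 1.3, -0.0]
width: 0.0284
finger_force: 0.0
```

Emit:
{"op": "move_arm", "data": {
  "deltas": [0,0,0,-3,-3,-3,0.4,0,0,0,-5,-6,-3,0.4,0,0,0,-5,-10,-3,0.4,0,0,0,-5,-10,-3,0.4,0,0,0,-5,-10,-3,0.4]
}}

```text
time: 18.5
tool_pos: [0.3881, 0.1246, 0.187]
ee_rot: [3.141, -0.0, 1.611]
wrist_force: [1.3, 0.8, 0.4]
width: 0.0279
finger_force: 0.0
```

```bash
python3 - <<'E'
from h import *
print(robot.get_obs()['tool_pos'],robot.get_obs()['time'])
for n in ['side','scene']:
    s=snap(n,n+'4');P=pts(s);im=s['image'].astype(int)
    roi=(P[...,0]>.45)&(P[...,0]<.8)&(P[...,1]>.13)&(P[...,1]<.42)
    m=roi&(im[...,0]>1.6*im[...,1])&(abs(P[...,2]-.031)<.005)
    k,l,st,_=cv2.connectedComponentsWithStats(m.astype(np.uint8))
    for i in range(1,k):
        if st[i,4]>60: q=P[l==i]; print(n,len(q),cv2.minAreaRect((q[:,:2]*1000).astype(np.float32)),q.min(0),q.max(0))
s=load('scene4');cv2.imwrite('pics/s4c.png',cv2.resize(s['image'][150:260,100:280,::-1],None,fx=4,fy=4,interpolation=cv2.INTER_CUBIC))
E
```

```text
[0.38809373 0.12459451 0.18699775] 18.5
side 672 ((579.9542236328125, 181.64883422851562), (109.36260223388672, 72.23668670654297), 3.0249814987182617) [0.5248724  0.14291643 0.0260158 ] [0.63440152 0.21810343 0.03269015]
side 842 ((577.4744262695312, 265.646728515625), (110.12215423583984, 72.33651733398438), 1.50679349899292) [0.52157342 0.22920718 0.02612188] [0.63313594 0.30265541 0.03333211]
side 595 ((650.2859497070312, 352.485595703125), (68.01849365234375, 75.31694793701172), 4.05011510848999) [0.61582908 0.31509627 0.02603171] [0.68643641 0.38949631 0.03206783]
scene 558 ((579.0560302734375, 181.7159423828125), (112.00433349609375, 73.27667999267578), 2.8006432056427) [0.52182285 0.14432196 0.02619434] [0.63549531 0.21996759 0.03350044]
scene 634 ((576.4205322265625, 265.560546875), (114.21086120605469, 71.643798828125), 1.6618403196334839) [0.5192797  0.22826714 0.02601571] [0.63406054 0.30184379 0.03494649]
scene 432 ((653.8267822265625, 354.67694091796875), (80.92052459716797, 70.66326141357422), 1.8730850219726562) [0.61230662 0.31848186 0.02625541] [0.69350878 0.39022723 0.034337  ]
```

View pics/s4c.png

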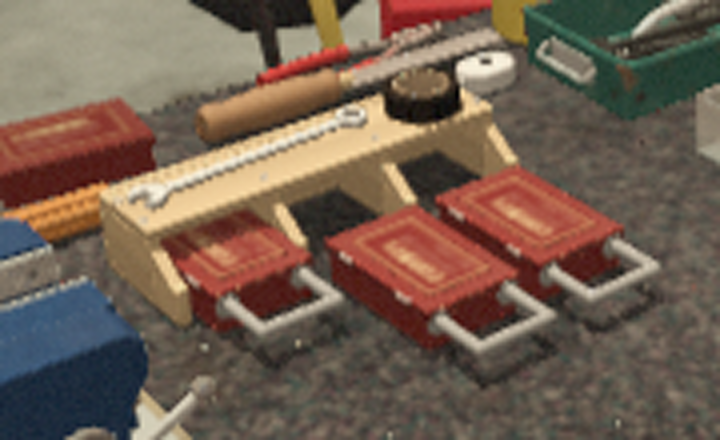

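The picture shows the left tin home under the deck at about (235,260), with the middle and right tins out in front of their empty bays at (420,275) and (530,225). Nothing else has moved.

```bash
python3 -c "
from bench import robot
print(robot.close_job())"
```

```text
the job is handed in; nothing more can be done
None
```

The left tin felt full and is slid home against its back board; the middle and right tins felt empty and stand about 10 mm clear of the rack in front of their own bays. The job is handed in, at about 18.6 s of the 58 s allowed.

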